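Slide holder under the stage clip

TASK

Load the slide holder into the slide stage: with one fingertip press the spring clip's thumb bar down and keep it down, while the other fingertip pushes the holder by its upright tab along the channel, beneath the raised jaw, until it is fully home against the end stop. Only then let go of the bar, so that the clip springs down onto the holder, and move clear. Pinch and lift nothing, and leave the other things on the bench where they are.

Things in the scene. Friction and masses are not known exactly. Their poses are not given: they have to be found in the camera images.
- stage: grey slide stage screwed to the bench; base 195 x 165 x 18 thick, x -105 to 90, y -70 to 95. Origin: on the channel's centre line at bench-top height; +x is the push direction, +y left of it, z up. The channel floor is the base's top; guide rails 5 high, 31 apart, x -97 to 75, centred on y = 0
- stop (a point): foot of the near face of the end stop (12 high, 40 wide) at the channel's far end, on the channel's floor and centre line, 75 ahead (+x) of the stage's origin
- holder: black slide holder in the channel, 70 g: flat tray 76 (x) x 28 x 5 thick with a glass slide on it. Origin: centre of the underside; x along its length, front at +x. It starts with its front edge 12 to 34 short of the clip's jaw. Fully home, the front edge touches the end stop: origin 37 ahead (+x) of the stage's origin
- tab (a point): middle of the rear face of the holder's upright push tab, which stands at its rear (-x) end: 28 wide (y), 5 thick, 24 high from the underside; this face is 38 behind the holder's origin, the point 12 above its underside
- clip (a joint): steel spring clip, a see-saw about a line along the stage's x at y = 30, 30 above the bench. Angle in rad: 0 at rest (jaw blocks the channel), grows as the thumb bar is pressed, hard stop 0.40. The holder passes beneath the jaw above 0.17; with the jaw resting on the holder it reads about 0.13. Springs back. At the bar's middle line: 2 N to start, 6 N at 0.3
- bar_mid (a point): middle of the top of the clip's thumb bar: a steel strip along the channel's left (+y) side, 158 long (stage x -95 to 63), 26 wide, 60 from the channel's centre line. At rest it slopes up outward by 0.25 rad, this point about 39 above the bench; at 0.3 rad it is 30 above the bench, lower than the tab's top. A fingertip may press anywhere and slide along it
- jaw_foot (a point): middle of the underside of the clip's jaw foot, 15 (x) x 12 (y), hanging over the channel, 1 above its floor at rest; near face at stage x = 48, far face at 63
- coverslip_box: white plastic box 26 x 26 x 16 standing on the stage's base to the right of the channel; bystander; origin: centre of the underside
- dropper: amber dropper bottle, 30 across, 62 tall; bystander; origin: centre of the underside
- specimen_jar: clear specimen jar, 48 across, 55 tall; bystander; origin: centre of the underside
- slide_mailer: grey flat box 85 x 32 x 20; bystander; origin: centre of the underside
- tube_stand: capped blood tube upright in a round steel foot 44 across, 92 tall; bystander; origin: centre of the underside
- beaker: glass beaker 54 across, 60 tall; bystander; origin: centre of the underside
- tally_counter: white tally counter 70 x 50 x 33; bystander; origin: centre of the underside
Mind the look-alikes: they are no part of the job. What is shaped like the holder but blue is not meant.

How it is judged:
By the outcome, as a careful person would: the job done as asked, in the order asked, and still so for the second after the job is handed in, with the robot touching nothing.
It also fails if it takes over 45 s, if anything falls off the work surface, if the arm or the gripper's body presses on something with over 40 N, if the wrist force passes 120 N, or if a joint passes its speed limit or range.

ROBOT

A 6-joint arm with a two-finger parallel gripper is mounted at the origin on the work surface. World frame = base frame: x ahead of the robot, y to its left, z up, the work surface at z = 0. Lengths are in m, angles in rad, forces in N, time in s.
With the tool pointing down it reaches from about 0.35 to 0.775 m from the base axis. Payload 5.5 kg.
Tool frame: the origin (TCP) lies between the finger pads; the fingertips stand 19 mm ahead of it and the grasp point (between the pads) is the TCP; z points along the fingers, x is the direction in which the jaws open and shut, and the axes are right-handed (so a half turn about z gives the same grasp; the last joint's range is limited). The gripper opens to 85 mm and grips with 20 to 120 N. Pads are 22 mm wide; open, the fingers measure 114 mm over their backs; the gripper's body (76 mm by 85 mm) begins 54 mm behind the grasp point. The pads swing forward as they close: fully open they stand 13 mm farther back than shut.
Start: joints at [0.963, 0.313, 0.046, 1.304, 0, 1.431], TCP at [0.259, 0.513, 0.25] pointing down, gripper open.
Joint ranges: [-2.76, 2.76], [-0.86, 1.69], [-1.03, 1.26], [-2.2, 2.34], [-1.47, 1.5], [-3.14, 3.14]. Speed limits (rad/s): [2.57, 2.57, 3.14, 3.14, 3.14, 3.14].

INTERFACE

Orientations are given as a unit quaternion [w, x, y, z].
In Python, from workcell import env gives the robot as it stands. The module is installed in compiled form; this text tells all that it offers.
- The arm moves only by the tool carry_out, never from a script. Its argument "steps" is a list of rows, each a list of 7 numbers: the gripper command: -1 is shut, 1 is fully open, values between are in proportion, then the shift along the tool's x, y, z in m, then the turn, a rotation vector about the tool's x, y, z in rad. A call has 1 to 20 rows; each row shifts and turns the commanded pose from where the row before left it, along the tool's axes as they then stand; what a row does not reach is not made up. A row lasts 1/8 s, in which the tool goes at most 62.5 mm and 10.7 degrees, less where a joint would pass 70% of its speed; a pose out of reach is approached as far as the arm can. A call with a gripper value outside its range is refused whole. The fingers move at their own pace and stop on an object; "grip_force" is the grip in N (left out, the last holds). Time passes only in rows, so rows that do not move let the fingers close. It gives the time, the measured TCP pose, the force and the opening at its end, in the units of the state.
- env.get_state(): the state, without advancing time (a new reading comes with each control period).
- env.read_camera(name): name is "scene" or "top"; returns a dict with "color" (480x640x3 uint8, red, green, blue), "K" (3x3 intrinsics, pixels), "R" (3x3) and "t" (3): a world point X has camera coordinates R X + t. Camera axes: x right, y down, z forward; pixel columns grow to the right and rows downward; lengths in m; the calibration is good to about 2 mm. A picture is of the moment at which its call begins. There is no depth.
- env.hand_in(): hands the job in, once; it reports no verdict.
The state is a dict: "clock": time; "joint_pos": joint angles; "qvel": joint speeds; "tau": joint torques, N m; "tcp_pos": TCP position; "orientation": TCP orientation; "wrist_force": force on the tool from outside, world axes, zero at the start; "ft_torque": the same for the moment, N m; "finger_gap": finger opening in m.
Only numpy, scipy, OpenCV 4.12 (cv2) and the standard library are available. Lean on these libraries where they do the work, as an engineer would, in place of code of your own. Each camera call takes 0.05 s, during which the arm holds its last target. There are 200 camera calls.

## Working session

There is one attempt and no reset: what is moved stays moved. The work goes in short steps, Python scripts to look and compute and a tool call to move; the robot and the scene stay as the last step left them, time stands still between calls to the robot, and variables do not carry over. Pictures are saved under pics/ and viewed, about 8 in all and at most 12, crops included, and the job is handed in when it is done.

Besides the shell and the picture viewer there is one more tool, called after "Request:" by a JSON object that holds its "name" and its "arguments", one argument or row to a line. carry_out: Moves the arm, as the interface text tells. Its arguments: {"type":"object","properties":{"steps":{"type":"array","items":{"type":"array","items":{"type":"number"}}},"grip_force":{"type":"number"}},"required":["steps"]}

```bash
mkdir -p pics; cat > h.py <<'E'
from workcell import env
import cv2, numpy as np
def snap(cam,fn,crop=None,s=1):
    d=env.read_camera(cam); im=d["color"][:,:,::-1].copy()
    if crop: a,b,c,e=crop; im=im[b:e,a:c]
    if s!=1: im=cv2.resize(im,None,fx=s,fy=s,interpolation=cv2.INTER_CUBIC)
    cv2.imwrite("pics/"+fn,im); return d
def back(d,u,v,z):
    r=d["R"].T@np.linalg.inv(d["K"])@np.array([u,v,1.]); c=-d["R"].T@d["t"]
    return c+r*(z-c[2])/r[2]
def proj(d,X):
    p=d["K"]@(d["R"]@np.asarray(X,float)+d["t"]); return p[:2]/p[2]
E
python3 - <<'E'
from h import *
for c in("top","scene"):
    d=snap(c,c+"0.png"); print(c,d["K"].round(1).tolist(),(-d["R"].T@d["t"]).round(3),d["R"].round(2).tolist())
print(env.get_state())
E
```

```text
top [[601.0, 0.0, 308.6], [0.0, 601.0, 242.9], [0.0, 0.0, 1.0]] [0.397 0.06  1.159] [[0.02, -1.0, 0.01], [-0.99, -0.02, -0.16], [0.16, -0.0, -0.99]]
scene [[482.4, 0.0, 323.4], [0.0, 482.4, 246.7], [0.0, 0.0, 1.0]] [0.925 0.211 0.663] [[-0.37, 0.93, -0.0], [0.79, 0.31, -0.52], [-0.49, -0.19, -0.85]]
{'clock': 0.1, 'joint_pos': array([ 9.63417175e-01,  3.13920391e-01,  4.50725642e-02,  1.30360405e+00,
       -1.47195885e-05,  1.43117579e+00]), 'qvel': array([ 0.00023095, -0.00179707,  0.00336103, -0.00181529,  0.00099186,
        0.00154474]), 'tau': array([ 2.59703578e-03, -4.81724703e+01,  2.99243277e+01,  1.27385309e-02,
       -1.75017317e-04,  1.37601299e-05]), 'tcp_pos': array([0.25903146, 0.51286101, 0.24949262]), 'orientation': array([ 3.38144521e-04,  8.51729357e-01,  5.23981314e-01, -7.55597520e-04]), 'wrist_force': array([ 0.67087208,  1.21548693, -1.23436386]), 'ft_torque': array([ 0.04725676, -0.02220888,  0.04710325]), 'finger_gap': 0.08513739949625893}
```

View pics/top0.png

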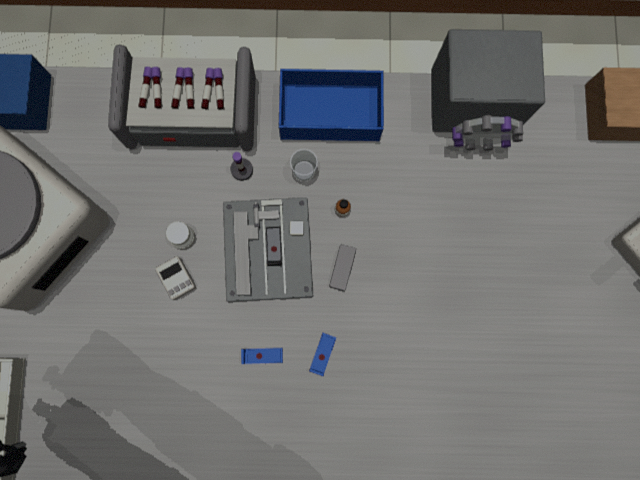

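View pics/scene0.png

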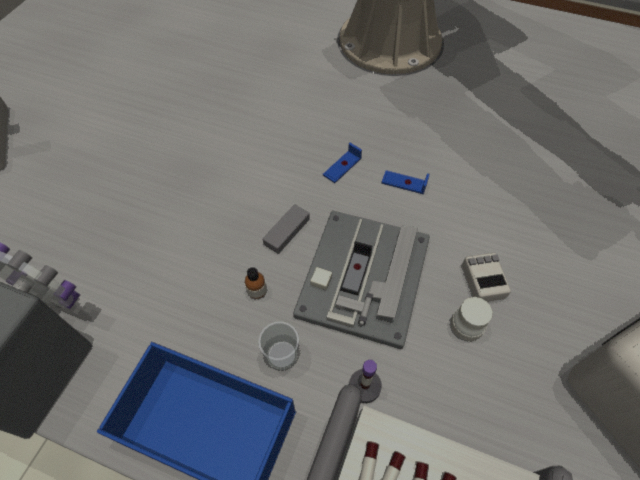

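Top view: stage corners are at about (223,202), (308,198), (312,297) and (227,301), with the push direction toward image-up. Candidates for the holder are the black one in the channel (274,247), the blue ones at (262,356) and (322,354), and the grey mailer (343,268). I choose the black one in the channel and check it in a close crop.

```bash
python3 - <<'E'
from h import *
a=env.read_camera("top")["color"][190:310,215:325,::-1]; b=env.read_camera("scene")["color"][200:350,290:440,::-1]
cv2.imwrite("pics/c1.png",np.hstack([cv2.resize(a,(550,600),interpolation=2)]))
cv2.imwrite("pics/c2.png",cv2.resize(b,(600,600),interpolation=2))
E
```

```text
(no output)
```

View pics/c1.png

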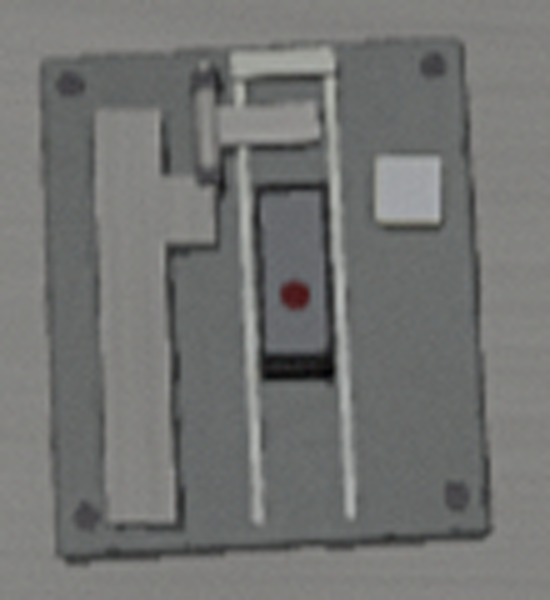

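View pics/c2.png

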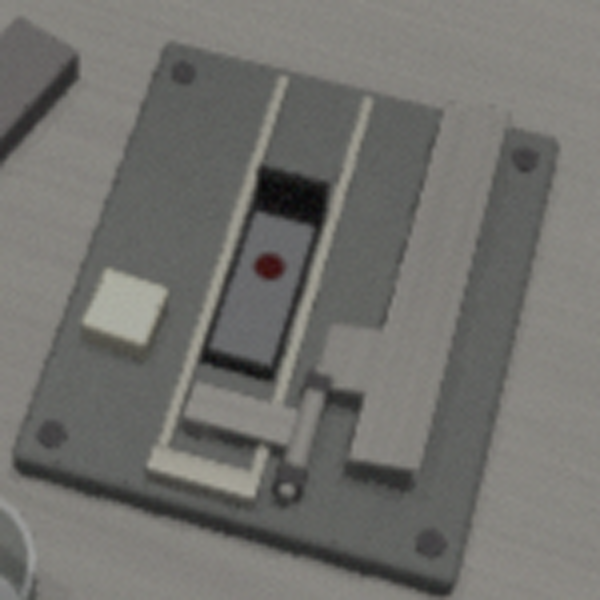

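```bash
cat >> h.py <<'E'
def T(p,X):
    c,s=np.cos(p[2]),np.sin(p[2]); return np.array([p[0]+c*X[0]-s*X[1],p[1]+s*X[0]+c*X[1],X[2]])
E
python3 - <<'E'
from h import *
from scipy.optimize import least_squares
from scipy.spatial.transform import Rotation as Ro
D={c:env.read_camera(c) for c in("top","scene")}
t=lambda x,y:(215+x/5,190+y/5); s=lambda x,y:(290+x/4,200+y/4)
m=1e-3*np.array([[90,95,18],[90,-70,18],[-105,-70,18],[-105,95,18]])
obs=[("top",m[i],t(*q)) for i,q in enumerate([(42,60),(462,40),(489,530),(62,553)])]
obs+=[("scene",m[i],s(*q)) for i,q in enumerate([(452,580),(17,460),(168,44),(557,145)])]
f=lambda p:np.concatenate([proj(D[c],T(p,X))-uv for c,X,uv in obs])
r=least_squares(f,[.38,.12,0]);p=r.x;print("stage",p.round(4),r.fun.round(1)); np.save("p.npy",p)
def st(c,uv,z):
    w=back(D[c],*uv,z)[:2]-p[:2]; k,q=np.cos(p[2]),np.sin(p[2]); return (1e3*np.array([k*w[0]+q*w[1],-q*w[0]+k*w[1]])).round(1)
print("front top",st("top",t(292,186),.023)," scene",st("scene",s(240,370),.023))
print("tab top rear",st("top",t(298,379),.042)," scene",st("scene",s(296,172),.042))
print("stop foot rail ends",st("top",t(283,80),.030),"bar ends",st("top",t(128,108),.039),st("top",t(142,522),.039),"jaw near",st("top",t(270,145),.03))
st0=env.get_state();R=Ro.from_quat(np.roll(st0["orientation"],-1)).as_matrix();print(R.round(3))
want=np.array([-np.sin(p[2]),np.cos(p[2])])
for sg in(1,-1):
    w=sg*want; print("turn about tool z",np.arctan2(*( (R.T@[*w,0])[[1,0]])))
for x in(-80,-60,-12): print(x,T(p,[x/1e3,.03,0]).round(4))
E
```

```text
stage [0.5837 0.1259 0.0758] [-1.7 -1.3 -1.  -1.9 -0.6  0.1 -2.3  0.5  0.4  0.9 -2.6 -1.4 -1.6 -1.7
  0.1 -2.3]
front top [31.  -3.2]  scene [34.8  2.1]
tab top rear [-46.2  -2.7]  scene [-42.7   1.7]
stop foot rail ends [71.3 -2. ] bar ends [61.6 57. ] [-96.1  57.9] jaw near [46.1  4.2]
[[ 0.451  0.893 -0.   ]
 [ 0.893 -0.451 -0.   ]
 [-0.001 -0.    -1.   ]]
turn about tool z -0.5436140559898059
turn about tool z 2.597978597599987
-80 [0.5017 0.1498 0.    ]
-60 [0.5216 0.1513 0.    ]
-12 [0.5695 0.1549 0.    ]
```

The crop shows the black holder in the channel. Its front edge is at crop (292,186) and its tab rear at (298,379), i.e. stage x ≈ 32 and ≈ -44.5. Next I approach with the fingers spread about 60 mm across the stage, behind the tab.

Request:
{"name": "carry_out", "arguments": {
  "steps": [
    [0.06, 0, 0, 0, 0, 0, -0.136],
    [0.06, 0, 0, 0, 0, 0, -0.136],
    [0.06, 0, 0, 0, 0, 0, -0.136],
    [0.06, 0, 0, 0, 0, 0, -0.136],
    [0.06, -0.038, 0.0229, 0, 0, 0, 0],
    [0.06, -0.038, 0.0229, 0, 0, 0, 0],
    [0.06, -0.038, 0.0229, 0, 0, 0, 0],
    [0.06, -0.038, 0.0229, 0, 0, 0, 0],
    [0.06, -0.038, 0.0229, 0, 0, 0, 0],
    [0.06, -0.038, 0.0229, 0, 0, 0, 0],
    [0.06, -0.038, 0.0229, 0, 0, 0, 0],
    [0.06, -0.038, 0.0229, 0, 0, 0, 0],
    [0.06, -0.038, 0.0229, 0, 0, 0, 0],
    [0.06, -0.038, 0.0229, 0, 0, 0, 0],
    [0.06, 0, 0, 0.05, 0, 0, 0],
    [0.06, 0, 0, 0.05, 0, 0, 0],
    [0.06, 0, 0, 0.03, 0, 0, 0],
    [0.06, 0, 0, 0, 0, 0, 0]
  ]
}}

```text
clock: 2.55
tcp_pos: [0.5144, 0.1514, 0.1179]
orientation: [-0.002, 0.68, 0.733, -0.002]
wrist_force: [0.5, 0.1, 0.4]
finger_gap: 0.0451
```

```bash
cat >> h.py <<'E'
def rel():
    from scipy.spatial.transform import Rotation as Ro
    s=env.get_state(); p=np.load("p.npy"); w=s["tcp_pos"][:2]-p[:2]; k,q=np.cos(p[2]),np.sin(p[2])
    R=Ro.from_quat(np.roll(s["orientation"],-1)).as_matrix()
    print("clock %.2f"%s["clock"],"stage xyz mm",(1e3*np.array([k*w[0]+q*w[1],-q*w[0]+k*w[1],s["tcp_pos"][2]])).round(1),"F stage",np.round([k*s["wrist_force"][0]+q*s["wrist_force"][1],-q*s["wrist_force"][0]+k*s["wrist_force"][1],s["wrist_force"][2]],2),"gap %.4f"%s["finger_gap"],"yaw err",round(float(np.arctan2(-R[0,0],R[1,0])-p[2]),4),"tilt",R[2].round(4))
E
python3 - <<'E'
from h import *
rel()
a=env.read_camera("top")["color"][180:320,195:335,::-1]; b=env.read_camera("scene")["color"][160:350,270:460,::-1]
cv2.imwrite("pics/d1.png",np.hstack([cv2.resize(a,(400,400),interpolation=2),cv2.resize(b,(400,400),interpolation=2)]))
E
```

```text
clock 2.55 stage xyz mm [-67.2  30.6 117.9] F stage [0.46 0.1  0.4 ] gap 0.0451 yaw err 0.0001 tilt [-3.0e-04 -5.6e-03 -1.0e+00]
```

View pics/d1.png

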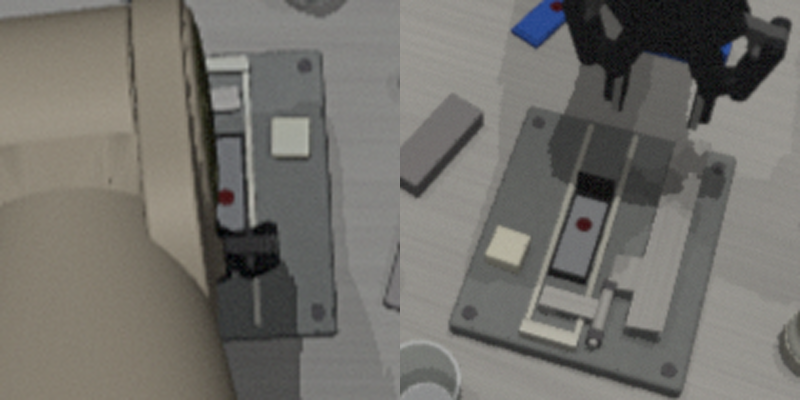

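Fingertips in the scene panel are at about (615,105) and (700,120), over the channel and the bar, behind the tab. Going down.

Request:
{"name": "carry_out", "arguments": {
  "steps": [
    [0.06, 0, 0, 0.02, 0, 0, 0],
    [0.06, 0, 0, 0.02, 0, 0, 0],
    [0.06, 0, 0, 0.009, 0, 0, 0],
    [0.06, 0, 0, 0, 0, 0, 0],
    [0.06, 0, 0, 0, 0, 0, 0]
  ]
}}

```text
clock: 3.28
tcp_pos: [0.5175, 0.152, 0.0725]
orientation: [0.001, 0.68, 0.734, 0.001]
wrist_force: [0.1, -0.0, 0.3]
finger_gap: 0.0452
```

```bash
python3 - <<'E'
from h import *
rel()
b=env.read_camera("scene")["color"][190:320,320:450,::-1]
cv2.imwrite("pics/d2.png",cv2.resize(b,(600,600),interpolation=2))
E
```

```text
clock 3.27 stage xyz mm [-64.1  31.   72.5] F stage [ 0.06 -0.02  0.26] gap 0.0452 yaw err 0.0004 tilt [ 2.e-04  2.e-03 -1.e+00]
```

View pics/d2.png

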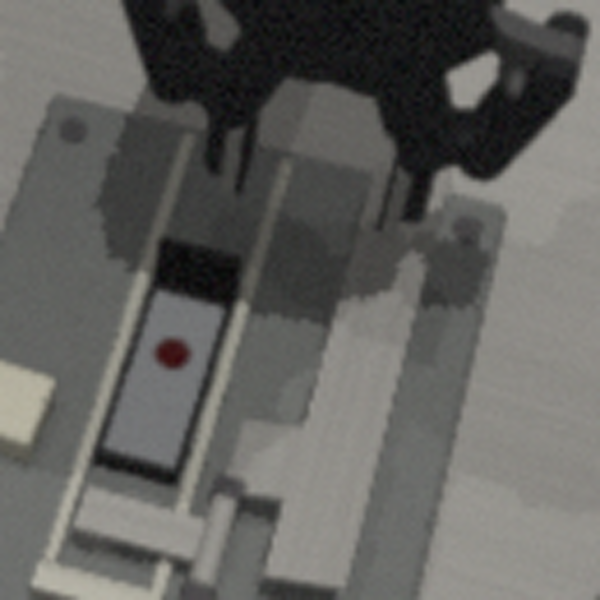

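Fingertips are at crop (230,185) over the channel and (400,220) over the bar, about 50–60 crop px short of the tab top. I continue down and feel for the bar.

Request:
{"name": "carry_out", "arguments": {
  "steps": [
    [0.06, 0, 0, 0.006, 0, 0, 0],
    [0.06, 0, 0, 0.006, 0, 0, 0],
    [0.06, 0, 0, 0.003, 0, 0, 0],
    [0.06, 0, 0, 0.003, 0, 0, 0],
    [0.06, 0, 0, 0, 0, 0, 0],
    [0.06, 0, 0, 0, 0, 0, 0],
    [0.06, 0, 0, 0, 0, 0, 0]
  ]
}}

```text
clock: 4.2
tcp_pos: [0.5165, 0.1519, 0.0535]
orientation: [-0.0, 0.68, 0.734, 0.0]
wrist_force: [-1.8, 1.2, 3.3]
finger_gap: 0.0452
```

```bash
python3 -c "
from h import *
rel()"
```

```text
clock 4.20 stage xyz mm [-65.   30.9  53.5] F stage [-1.68  1.36  3.28] gap 0.0452 yaw err 0.0005 tilt [ 1.e-04  1.e-04 -1.e+00]
```

Request:
{"name": "carry_out", "arguments": {
  "steps": [
    [0.06, 0, 0, 0.0015, 0, 0, 0],
    [0.06, 0, 0, 0.0015, 0, 0, 0],
    [0.06, 0, 0, 0.0015, 0, 0, 0],
    [0.06, 0, 0, 0, 0, 0, 0],
    [0.06, 0, 0, 0, 0, 0, 0]
  ]
}}

```text
clock: 4.82
tcp_pos: [0.5167, 0.1523, 0.0489]
orientation: [-0.0, 0.68, 0.734, 0.0]
wrist_force: [-2.0, 3.8, 5.4]
finger_gap: 0.0454
```

```bash
python3 - <<'E'
from h import *
rel()
b=env.read_camera("scene")["color"][190:320,320:450,::-1]
cv2.imwrite("pics/d3.png",cv2.resize(b,(600,600),interpolation=2))
E
```

```text
clock 4.83 stage xyz mm [-64.8  31.3  48.9] F stage [-1.71  3.99  5.35] gap 0.0454 yaw err 0.0007 tilt [ 1.e-03  4.e-04 -1.e+00]
```

View pics/d3.png

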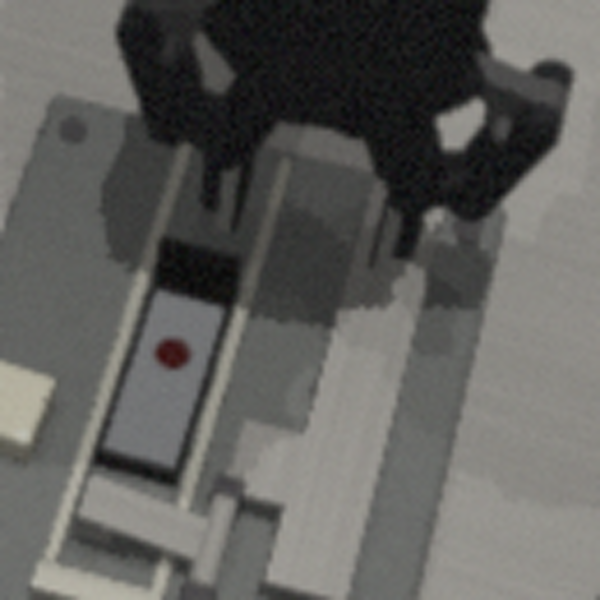

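Jaw is lifted (about crop (145,510)). I press 1 mm deeper and start pushing.

Request:
{"name": "carry_out", "arguments": {
  "steps": [
    [0.06, 0, 0, 0.001, 0, 0, 0],
    [0.06, 0, 0.002, 0, 0, 0, 0],
    [0.06, 0, 0.003, 0, 0, 0, 0],
    [0.06, 0, 0.003, 0, 0, 0, 0],
    [0.06, 0, 0.003, 0, 0, 0, 0],
    [0.06, 0, 0.003, 0, 0, 0, 0],
    [0.06, 0, 0.003, 0, 0, 0, 0],
    [0.06, 0, 0.003, 0, 0, 0, 0],
    [0.06, 0, 0, 0, 0, 0, 0]
  ]
}}

```text
clock: 6.0
tcp_pos: [0.5353, 0.1526, 0.0475]
orientation: [-0.0, 0.68, 0.733, -0.001]
wrist_force: [-4.3, -0.1, 6.8]
finger_gap: 0.0452
```

```bash
python3 - <<'E'
from h import *
rel()
b=env.read_camera("scene")["color"][190:320,320:450,::-1]
cv2.imwrite("pics/d4.png",cv2.resize(b,(600,600),interpolation=2))
E
```

```text
clock 6.00 stage xyz mm [-46.3  30.3  47.5] F stage [-4.29  0.18  6.77] gap 0.0452 yaw err 0.0002 tilt [-0.0013 -0.0026 -1.    ]
```

View pics/d4.png

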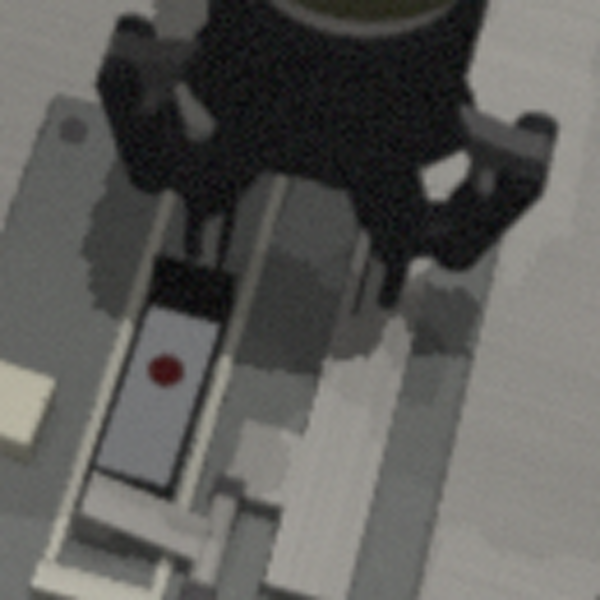

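The holder has moved about 8 mm (dot at (165,371)), with the finger behind the tab and the bar down. Continuing.

Request:
{"name": "carry_out", "arguments": {
  "steps": [
    [0.06, 0, 0.003, 0, 0, 0, 0],
    [0.06, 0, 0.003, 0, 0, 0, 0],
    [0.06, 0, 0.003, 0, 0, 0, 0],
    [0.06, 0, 0.003, 0, 0, 0, 0],
    [0.06, 0, 0.003, 0, 0, 0, 0],
    [0.06, 0, 0.003, 0, 0, 0, 0],
    [0.06, 0, 0.003, 0, 0, 0, 0],
    [0.06, 0, 0.003, 0, 0, 0, 0],
    [0.06, 0, 0.003, 0, 0, 0, 0],
    [0.06, 0, 0, 0, 0, 0, 0]
  ]
}}

```text
clock: 7.3
tcp_pos: [0.5622, 0.1547, 0.0475]
orientation: [-0.0, 0.68, 0.733, -0.001]
wrist_force: [-5.0, -0.4, 6.3]
finger_gap: 0.0453
```

```bash
python3 - <<'E'
from h import *
rel()
b=env.read_camera("scene")["color"][210:340,310:440,::-1]
cv2.imwrite("pics/d5.png",cv2.resize(b,(600,600),interpolation=2))
E
```

```text
clock 7.30 stage xyz mm [-19.2  30.3  47.5] F stage [-5.03  0.01  6.32] gap 0.0453 yaw err 0.0002 tilt [-0.0013 -0.0025 -1.    ]
```

View pics/d5.png

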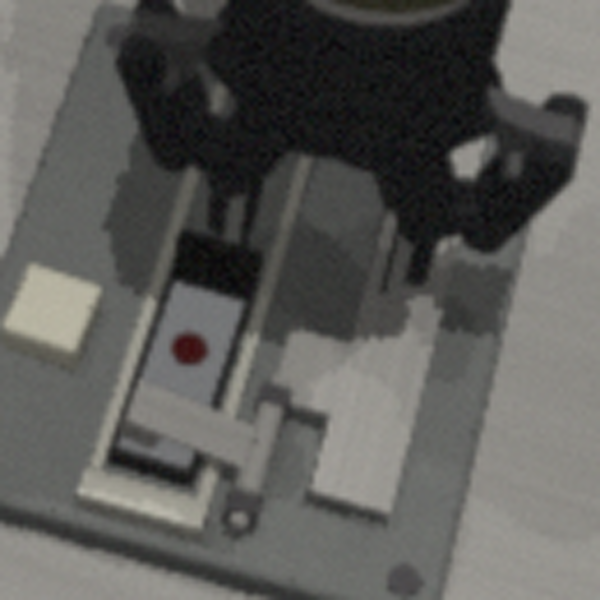

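The holder is under the jaw, its front edge at about (155,470) just short of the stop (145,490). Pushing on slowly until the force rises.

Request:
{"name": "carry_out", "arguments": {
  "steps": [
    [0.06, 0, 0.002, 0, 0, 0, 0],
    [0.06, 0, 0.002, 0, 0, 0, 0],
    [0.06, 0, 0.001, 0, 0, 0, 0],
    [0.06, 0, 0, 0, 0, 0, 0]
  ]
}}

```text
clock: 7.85
tcp_pos: [0.5669, 0.155, 0.0475]
orientation: [-0.001, 0.68, 0.733, -0.002]
wrist_force: [-4.0, -0.5, 6.7]
finger_gap: 0.0453
```

```bash
python3 -c "
from h import *
rel()"
```

```text
clock 7.85 stage xyz mm [-14.6  30.3  47.5] F stage [-4.   -0.21  6.73] gap 0.0453 yaw err 0.0002 tilt [-0.0013 -0.0031 -1.    ]
```

Request:
{"name": "carry_out", "arguments": {
  "steps": [
    [0.06, 0, 0.001, 0, 0, 0, 0],
    [0.06, 0, 0.001, 0, 0, 0, 0],
    [0.06, 0, 0, 0, 0, 0, 0]
  ]
}}

```text
clock: 8.22
tcp_pos: [0.5689, 0.1552, 0.0475]
orientation: [-0.001, 0.68, 0.733, -0.002]
wrist_force: [-4.8, -0.9, 6.8]
finger_gap: 0.0451
```

```bash
python3 -c "
from h import *
rel()"
```

```text
clock 8.22 stage xyz mm [-12.6  30.3  47.5] F stage [-4.81 -0.5   6.78] gap 0.0451 yaw err 0.0002 tilt [-0.0013 -0.0031 -1.    ]
```

Request:
{"name": "carry_out", "arguments": {
  "steps": [
    [0.06, 0, 0.001, 0, 0, 0, 0],
    [0.06, 0, 0, 0, 0, 0, 0]
  ]
}}

```text
clock: 8.48
tcp_pos: [0.5695, 0.1552, 0.0475]
orientation: [-0.001, 0.68, 0.733, -0.002]
wrist_force: [-6.8, -0.2, 8.4]
finger_gap: 0.0455
```

Request:
{"name": "carry_out", "arguments": {
  "steps": [
    [0.06, 0, 0.001, 0, 0, 0, 0],
    [0.06, 0, 0, 0, 0, 0, 0]
  ]
}}

```text
clock: 8.72
tcp_pos: [0.5696, 0.1553, 0.0474]
orientation: [-0.001, 0.68, 0.733, -0.002]
wrist_force: [-7.0, -0.8, 7.9]
finger_gap: 0.0452
```

Request:
{"name": "carry_out", "arguments": {
  "steps": [
    [0.06, 0, 0.001, 0, 0, 0, 0],
    [0.06, 0, 0, 0, 0, 0, 0]
  ]
}}

```text
clock: 8.98
tcp_pos: [0.5697, 0.1553, 0.0473]
orientation: [-0.002, 0.68, 0.733, -0.003]
wrist_force: [-10.6, -0.7, 11.1]
finger_gap: 0.0448
```

```bash
python3 -c "
from h import *
rel()"
```

```text
clock 8.97 stage xyz mm [-11.8  30.3  47.3] F stage [-10.64   0.1   11.11] gap 0.0448 yaw err 0.0002 tilt [-0.0015 -0.0071 -1.    ]
```

It stalled at x = -11.8 (home predicted -12) and the force is rising. I check with a picture before releasing.

```bash
python3 - <<'E'
from h import *
b=env.read_camera("scene")["color"][240:340,310:410,::-1]
cv2.imwrite("pics/d6.png",cv2.resize(b,(600,600),interpolation=2))
E
```

```text
(no output)
```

View pics/d6.png

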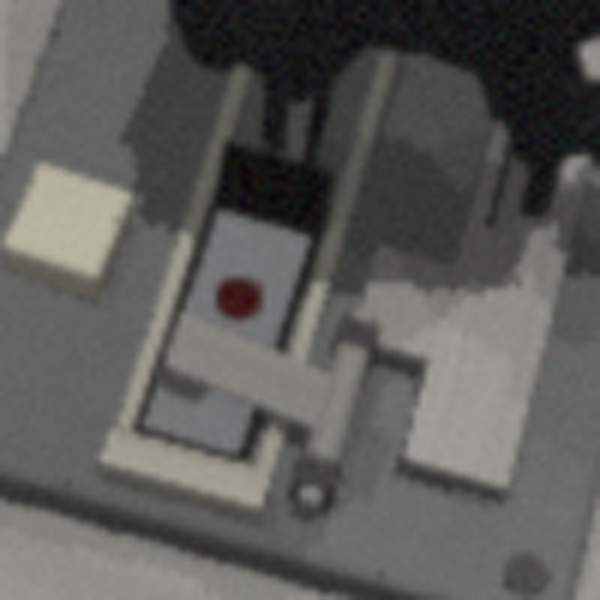

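The front edge meets the stop (about (195,455)) with no gap and the jaw is still up. I back off the tab with the bar held, then lift straight up and go clear.

Request:
{"name": "carry_out", "arguments": {
  "steps": [
    [0.06, 0, -0.002, 0, 0, 0, 0],
    [0.06, 0, -0.002, 0, 0, 0, 0],
    [0.06, 0, -0.003, 0, 0, 0, 0],
    [0.06, 0, 0, 0, 0, 0, 0],
    [0.06, 0, 0, -0.002, 0, 0, 0],
    [0.06, 0, 0, -0.003, 0, 0, 0],
    [0.06, 0, 0, -0.004, 0, 0, 0],
    [0.06, 0, 0, -0.006, 0, 0, 0],
    [0.06, 0, 0, -0.02, 0, 0, 0],
    [0.06, 0, 0, -0.04, 0, 0, 0],
    [0.06, 0, 0, -0.05, 0, 0, 0],
    [0.06, 0, -0.05, -0.04, 0, 0, 0],
    [0.06, 0.04, -0.05, 0, 0, 0, 0],
    [0.06, 0.05, -0.04, 0, 0, 0, 0],
    [0.06, 0.05, -0.03, 0, 0, 0, 0],
    [0.06, 0.05, -0.02, 0, 0, 0, 0],
    [0.06, 0, 0, 0, 0, 0, 0],
    [0.06, 0, 0, 0, 0, 0, 0]
  ]
}}

```text
clock: 11.28
tcp_pos: [0.3657, 0.3285, 0.2117]
orientation: [0.0, 0.679, 0.734, -0.0]
wrist_force: [0.7, -0.6, 0.2]
finger_gap: 0.0452
```

```bash
python3 - <<'E'
from h import *
rel()
a=env.read_camera("top")["color"][190:310,215:325,::-1]; b=env.read_camera("scene")["color"][210:350,290:430,::-1]
cv2.imwrite("pics/d7.png",np.hstack([cv2.resize(a,(390,400),interpolation=2),cv2.resize(b,(400,400),interpolation=2)]))
E
```

```text
clock 11.28 stage xyz mm [-202.1  218.5  211.7] F stage [ 0.66 -0.68  0.24] gap 0.0452 yaw err 0.0014 tilt [-7.e-04 -4.e-04 -1.e+00]
```

View pics/d7.png

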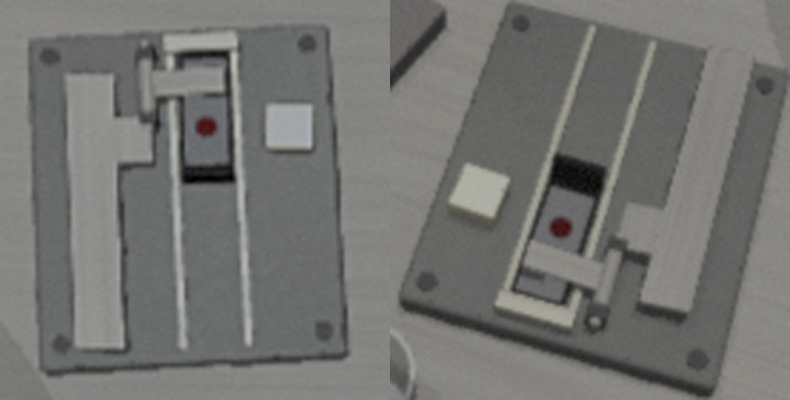

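The front edge is at the stop (top panel (207,55)), the jaw is down on the holder, and the coverslip box hasn't moved. Handing in.

```bash
python3 -c "
from h import *
print(env.hand_in())"
```

```text
the job is handed in; nothing more can be done
None
```

The slide holder is loaded fully home against the end stop, the clip is down on it, and the job is handed in at about 11.3 s of the 45 s.

- **How it was done:** One fingertip held the thumb bar down at about 6–7 N, roughly 0.3 rad. The other fingertip pushed the black holder by its tab under the raised jaw. I then backed off the tab with the bar still held, released the bar and moved clear.
- **Home position:** The push stalled at stage x = -11.8 mm, where I had predicted -12 mm, and the push force rose to about 10.6 N. A picture taken before release showed no gap at the stop.
- **After release:** The last pictures showed the holder at the stop and the jaw down on it. The coverslip box was where it started and the wrist force was about zero. That last crop covered only the stage area, so I did not re-check the other bench items after the move; the arm's path did not go near them.
- **Disagreement:** The two cameras differed by about 4 mm on positions. I used the average and settled the rest by feel. I judged the clip's angle from force, height and pictures, since it was not measured directly.

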